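# Shut the bench gas taps

## Robot

A 6-joint arm with a two-finger parallel gripper is mounted at the origin on the work surface. World frame = base frame: x ahead of the robot, y to its left, z up, the work surface at z = 0. Lengths are in m, angles in degrees, forces in N, time in s.
With the tool pointing down it reaches from about 0.25 to 0.85 m from the base axis. Payload 12.5 kg.
Tool frame: the origin (TCP) lies at the very end of the fingers, on their centre line; the grasp point (between the pads) lies ctrl.tcp_to_grasp behind it (ctrl.tcp_to_grasp is the distance from the TCP to the grasp point, in m); x points along the fingers, y is the direction in which the jaws open and shut, and the axes are right-handed (so a half turn about x gives the same grasp; the last joint's range is limited). The gripper opens to 93 mm and grips with 3 to 60 N. Pads are 15 mm wide; open, the fingers measure 128 mm over their backs; the gripper's body (75 mm by 188 mm) begins 65 mm behind the grasp point.
Start: joints at [70.669, 20.094, 94.641, -0, 65.266, -4.847], TCP at [0.138, 0.533, 0.219] pointing down, gripper open.
Joint ranges: [-157.81, 157.81], [-45, 120.19], [0.68, 151.7], [-89.99, 269.99], [4.06, 180], [-164.3, 164.3]. Speed limits (degrees/s): [127.2, 127.2, 159.86, 180, 180, 180].

## Interface

Orientations are given as a 3x3 rotation matrix whose columns are the frame's x, y, z axes.
In Python, from workcell import state, viewer, close_job, ctrl gives the robot as it stands.
- The arm moves only by the tool apply_moves, never from a script. Its argument "deltas" is text: rows parted by semicolons, each of 7 numbers parted by spaces: the shift along the tool's x, y, z in mm, then the turn, a rotation vector about the tool's x, y, z in degrees, then the opening, from 0 (shut) to 1 (fully open). In form: x y z wx wy wz gripper; .... A call has exactly 5 rows; each row is the pose to reach, as a shift and turn from the pose commanded when the call began, along the tool's axes at that moment; what a row does not reach only later rows make up. A row lasts 1/12 s, in which the tool goes at most 41.7 mm and 7.16 degrees, less where a joint would pass 70% of its speed; a pose out of reach is approached as far as the arm can. A call with a gripper value outside its range is refused whole. The fingers move at their own pace and stop on an object; the grip force is fixed at half the most. Time passes only in rows, so rows that repeat a pose let the fingers close, or fill a call up. It gives the time, the measured TCP pose, the force and the opening at its end, in the units of the state.
- state(): the state, without advancing time (a new reading comes with each control period).
- viewer.camera(name): name is "side" or "top"; returns the picture (420x560x3 uint8, blue, green, red); there is no depth.
- viewer.get_calibration(name): a dict with "mtx" (3x3 intrinsics, pixels), "extrinsics" (4x4, takes a point from world to camera coordinates). Camera axes: x right, y down, z forward; pixel columns grow to the right and rows downward; lengths in m; the calibration is good to about 2 mm. A picture is of the moment at which its call begins. get_calibration takes no time and is no camera call.
- close_job(): hands the job in, once; it reports no verdict.
The state is a dict: "clock": time; "joint_pos": joint angles; "joint_vel": joint speeds; "tau": joint torques, N m; "position": TCP position; "ee_rot": TCP orientation; "ft_force": force on the tool from outside, world axes, zero at the start; "torque": the same for the moment, N m; "finger_gap": finger opening in m.
Only numpy, scipy, OpenCV 4.12 (cv2) and the standard library are available. Lean on these libraries where they do the work, as an engineer would, in place of code of your own. Each camera call takes 0.05 s, during which the arm holds its last target. There are 200 camera calls.

## Task

The gas main is about to be turned back on and the three lever taps on the bench turrets (two on the two-nozzle turret, one on the one-nozzle turret) have been left open. Shut all three: with a fingertip push each black lever round until it is fully home against its stop, square across its hose nozzle. Only push the levers, never pinch them between the fingers, and leave the bottles and glassware standing where they are.

Things in the scene. Friction and masses are not known exactly. Their poses are not given: they have to be found in the camera images.
- twin: two-nozzle gas turret bolted to the bench: grey round post 38 mm across with a 48 mm head, 138 mm high, on a 68 mm flange. Origin: centre of the flange on the bench, z up. A steel valve with a serrated hose nozzle (axis 112 mm high, 15 to 19 mm across, ending 114 mm from the post's axis) points to its own +y (left tap) and to its own -y (right tap). Its own -x is its front
- solo: one-nozzle gas turret, same post and size, same kind of valve; its single nozzle points to its own -x (front). Origin: centre of the flange on the bench, z up
- left_tap (a joint): angle of the left tap's lever, rad. 0 = shut, lever pointing to the twin turret's own -x, square across its nozzle; 1.571 = fully open, lever over the nozzle, pointing to the turret's own +y. From above it turns counter-clockwise to shut. Hard stops at both ends; stays where it is left; friction 0.25 N m (about 5 N at 50 mm from the stem)
- left_pivot (a point): on the stem's axis of the left tap at the lever's mid-height (156 mm above the bench), 50 mm from the twin turret's axis towards its own +y; does not move
- left_end (a point): middle of the free end of the left tap's lever, at its mid-height, 68 mm from the pivot; moves with the lever. Lever: black plastic, 75 mm long over all and 15 mm wide, 12 mm thick, lying level between 150 and 162 mm above the bench; it swings only about its upright stem
- left_push_side (a point): middle of the left lever's long side that looks to the opening direction, the side to push on to shut it (48 mm long, 9 mm high, upright face), 37 mm out from the stem; moves with the lever
- right_tap (a joint): angle of the right tap's lever, rad. 0 = shut, lever pointing to the twin turret's own -x, square across its nozzle; 1.571 = fully open, lever over the nozzle, pointing to the turret's own -y. From above it turns clockwise to shut. Hard stops at both ends; stays where it is left; friction 0.25 N m (about 5 N at 50 mm from the stem)
- right_pivot (a point): on the stem's axis of the right tap at the lever's mid-height (156 mm above the bench), 50 mm from the twin turret's axis towards its own -y; does not move
- right_end (a point): middle of the free end of the right tap's lever, at its mid-height, 68 mm from the pivot; moves with the lever. Lever: black plastic, 75 mm long over all and 15 mm wide, 12 mm thick, lying level between 150 and 162 mm above the bench; it swings only about its upright stem
- right_push_side (a point): middle of the right lever's long side that looks to the opening direction, the side to push on to shut it (48 mm long, 9 mm high, upright face), 37 mm out from the stem; moves with the lever
- solo_tap (a joint): angle of the solo tap's lever, rad. 0 = shut, lever pointing to the solo turret's own +y, square across its nozzle; 1.571 = fully open, lever over the nozzle, pointing to the turret's own -x. From above it turns clockwise to shut. Hard stops at both ends; stays where it is left; friction 0.25 N m (about 5 N at 50 mm from the stem)
- solo_pivot (a point): on the stem's axis of the solo tap at the lever's mid-height (156 mm above the bench), 50 mm from the solo turret's axis towards its own -x; does not move
- solo_end (a point): middle of the free end of the solo tap's lever, at its mid-height, 68 mm from the pivot; moves with the lever. Lever: black plastic, 75 mm long over all and 15 mm wide, 12 mm thick, lying level between 150 and 162 mm above the bench; it swings only about its upright stem
- solo_push_side (a point): middle of the solo lever's long side that looks to the opening direction, the side to push on to shut it (48 mm long, 9 mm high, upright face), 37 mm out from the stem; moves with the lever
- flask: loose conical glass flask with a black stopper, 82 mm across at the foot, 134 mm high; origin under its centre
- wash_bottle: loose white wash bottle, 66 mm across, 182 mm high with its bent jet reaching 61 mm to its own -x; origin under its centre
- reagent_bottle: loose amber bottle with a black cap and paper label, 72 mm across, 150 mm high; origin under its centre
- beaker: loose glass beaker, 72 mm across, 85 mm high; origin under its centre

How it is judged (in metres and radians):
At the end, for the whole second after the job is handed in: All three levers are within 0.08 rad (under 5 degrees) of the shut stop, and the four loose bottles and glasses stand upright within 20 mm of where they stood (value of joint each of left_tap, right_tap, solo_tap below 0.08 rad and distance of each of flask, wash_bottle, reagent_bottle, beaker from where it was at the start of the episode below 0.02 m and angle between each of flask, wash_bottle, reagent_bottle, beaker's own z axis and vertical below 0.1 rad); the robot touches nothing.
It fails at once if a lever is pinched (fingers press with over 1.5 N on both its long sides at once) ((contact force between the fingers and left_tap_c3 above 1.5 N and contact force between the fingers and left_tap_c4 above 1.5 N) or (contact force between the fingers and right_tap_c3 above 1.5 N and contact force between the fingers and right_tap_c4 above 1.5 N) or (contact force between the fingers and solo_tap_c3 above 1.5 N and contact force between the fingers and solo_tap_c4 above 1.5 N)).
It fails at once if a bottle or glass is lifted, shoved over 20 mm or tipped (distance of any of flask, wash_bottle, reagent_bottle, beaker from where it was at the start of the episode above 0.02 m or angle between any of flask, wash_bottle, reagent_bottle, beaker's own z axis and vertical above 0.3 rad).
It also fails if it takes over 58 s, if anything falls off the work surface, if the arm or the gripper's body presses on something with over 40 N, if the wrist force passes 120 N, or if a joint passes its speed limit or range.

## Working session

There is one attempt and no reset: what is moved stays moved. The work goes in short steps, Python scripts to look and compute and a tool call to move; the robot and the scene stay as the last step left them, time stands still between calls to the robot, and variables do not carry over. Pictures are saved under pics/ and viewed, about 8 in all and at most 12, crops included, and the job is handed in when it is done.

Besides the shell and the picture viewer there is one more tool, called as name(argument=value, ...), one argument or row to a line, values as JSON. apply_moves: Moves the arm, as the interface text tells. Its arguments: {"type":"object","properties":{"deltas":{"type":"string"}},"required":["deltas"]}

```bash
mkdir -p pics
python3 - <<'E'
from workcell import state, viewer, ctrl
import cv2
for n in("side","top"):
    cv2.imwrite(f"pics/{n}0.png",viewer.camera(n)); c=viewer.get_calibration(n); print(n,c["mtx"].tolist(),c["extrinsics"].round(4).tolist())
s=state(); print(s["clock"],s["position"],s["ee_rot"],s["finger_gap"],ctrl.tcp_to_grasp)
E
```

```text
side [[545.4895222563351, 0.0, 292.6409275373648], [0.0, 545.4895222563351, 214.08600596731205], [0.0, 0.0, 1.0]] [[0.6908, -0.7231, 0.0063, -0.3969], [-0.4494, -0.4361, -0.7797, 0.3372], [0.5665, 0.5357, -0.6262, 1.3541], [0.0, 0.0, 0.0, 1.0]]
top [[448.7306630131363, 0.0, 283.4649791439226], [0.0, 448.7306630131363, 212.79332365015648], [0.0, 0.0, 1.0]] [[-0.0474, -0.9989, -0.0017, 0.0262], [-0.9742, 0.0467, -0.2206, 0.5944], [0.2205, -0.0088, -0.9754, 1.0783], [0.0, 0.0, 0.0, 1.0]]
0.1 [0.13745057 0.53226093 0.21818118] [[-3.66980615e-04  2.50144245e-01  9.68208512e-01]
 [-9.10309521e-04  9.68208092e-01 -2.50144482e-01]
 [-9.99999518e-01 -9.73167603e-04 -1.27604913e-04]] 0.09266684437359986 0.0188
```

View pics/side0.png

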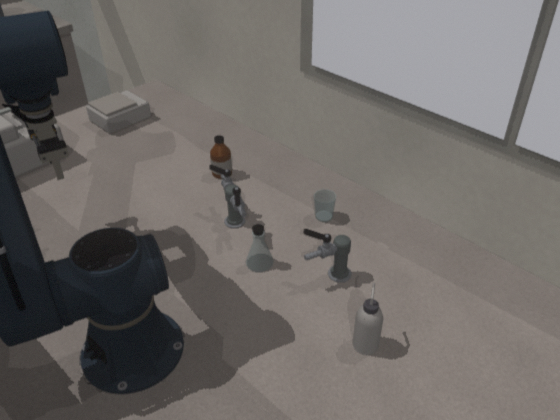

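View pics/top0.png

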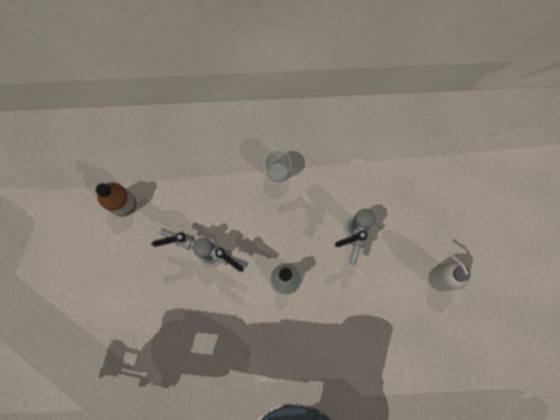

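Run:
```python
import cv2,numpy as np
t=cv2.imread("pics/top0.png")
f=lambda a,x,y,w,h,k:cv2.convertScaleAbs(cv2.resize(a[y:y+h,x:x+w],None,fx=k,fy=k,interpolation=cv2.INTER_CUBIC),alpha=1.6)
a=f(t,140,215,120,65,6); b=f(t,325,195,120,35+30,6)
cv2.imwrite("pics/c0.png",np.vstack([a,b])[:780][:, :720][:600] if 0 else cv2.resize(np.vstack([a,b]),(553,599)))
```

```text
(no output)
```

View pics/c0.png

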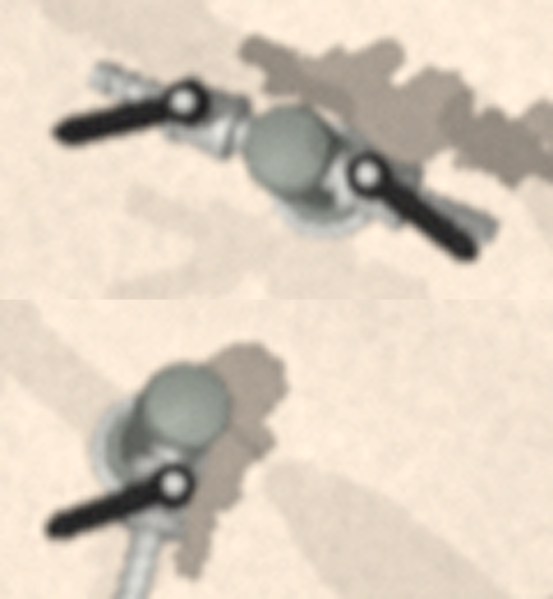

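```bash
cat > h.py <<'E'
import numpy as np
from workcell import viewer
def ray(n,u,v,z):
    c=viewer.get_calibration(n);E=c["extrinsics"];R,t=E[:3,:3],E[:3,3]
    d=R.T@np.linalg.inv(c["mtx"])@[u,v,1];o=-R.T@t
    return (o+d*(z-o[2])/d[2])
def proj(n,p):
    c=viewer.get_calibration(n);q=c["mtx"]@(c["extrinsics"]@[*p,1])[:3];return q[:2]/q[2]
E
python3 - <<'E'
from h import *
P={}
for k,u,v,z in [("Lp",180.6,236.9,.163),("Le",154.1,243.6,.159),("Rp",219.9,252.8,.163),("Re",242.4,269.7,.159),("twin",202.3,247.6,.138),("Sp",362.8,235.2,.163),("Se",336.3,244.6,.159),("solo",365.6,217.9,.138),("flask",285,274,.134),("wash",461,274,.15),("amber",104,190,.15),("beaker",278,174,0.01)]:
    P[k]=ray("top",u,v,z)[:2]; print(k,P[k].round(3),proj("side",[*P[k],z]).round(0))
a=lambda d:np.degrees(np.arctan2(d[1],d[0]))
L=P["Lp"]-P["Rp"];print("twin axis len",np.linalg.norm(L),"mid",(P["Lp"]+P["Rp"])/2,"yaw",a(L)-90)
S=P["Sp"]-P["solo"];print("solo len",np.linalg.norm(S),"nozzle dir",a(S))
for k in"LRS": d=P[k+"e"]-P[k+"p"];print(k,np.linalg.norm(d),a(d))
E
```

```text
Lp [0.528 0.238] [226. 172.]
Le [0.516 0.3  ] [211. 166.]
Rp [0.486 0.148] [236. 189.]
Re [0.446 0.098] [237. 204.]
twin [0.504 0.193] [231. 187.]
Sp [ 0.512 -0.181] [326. 236.]
Se [ 0.493 -0.119] [304. 230.]
solo [ 0.557 -0.196] [341. 238.]
flask [0.434 0.002] [258. 227.]
wash [ 0.413 -0.4  ] [369. 303.]
amber [0.652 0.424] [219. 138.]
beaker [0.717 0.007] [322. 215.]
twin axis len 0.0988083967930105 mid [0.50702644 0.1931232 ] yaw -24.60096511283531
solo len 0.04782929329444811 nozzle dir 161.84877730338434
L 0.06304303859941246 100.99169846479906
R 0.0643231817262362 -129.04779256112775
S 0.06470880834420255 106.42615499209897
```

```bash
cat > plan.py <<'E'
import numpy as np, json, os
from h import *
C=np.array([.506,.193]);u=lambda a:np.array([np.cos(np.radians(a)),np.sin(np.radians(a))])
LV={"L":(C+.05*u(65.4),1),"R":(C-.05*u(65.4),-1),"S":(np.array([.512,-.181]),-1)} # pivot, closing sense
def at(k,th,d,r=.042,flip=False,z=.140):
    p,s=LV[k]; n=th-90*s
    return [*(p+r*u(th)+d*u(n)),z,n+(180 if flip else 0)]
def plan(wps,fn="cmd.json"):
    """wps: (pose[x,y,z,yaw of tool z], mm/row, deg/row); prints calls of 5 rows"""
    cur=np.array(json.load(open(fn))); tgt=[]; p=cur
    for w,mm,dg in wps:
        w=np.array(w); w[3]=p[3]+(w[3]-p[3]+180)%360-180
        n=int(np.ceil(max(np.linalg.norm((w-p)[:3])*1e3/mm,abs(w[3]-p[3])/dg,1)))
        tgt+=[p+(w-p)*i/n for i in range(1,n+1)]; p=w
    tgt+=[tgt[-1]]*(-len(tgt)%5)
    for i in range(0,len(tgt),5):
        rows=[]
        Z=u(cur[3]);Y=u(cur[3]+90)  # tool x down -> y = z cross x
        for t in tgt[i:i+5]:
            d=(t-cur)*1e3; v=np.round([-d[2],d[:2]@Y,d[:2]@Z]); w=-round(t[3]-cur[3])
            rows.append("%d %d %d %d 0 0 0"%(*v,w))
        print("; ".join(rows))
        v=v/1e3;cur=np.array([*(cur[:2]+v[1]*Y+v[2]*Z),cur[2]-v[0],cur[3]-w])
    json.dump(list(cur),open(fn,"w")); print("end",cur.round(4))
E
python3 - <<'E'
import json
json.dump([.138,.533,.219,-14.5],open("cmd.json","w"))
from plan import *
a=at("L",101,.042); plan([([*a[:2],.21,a[3]],27,5),(a,20,5)])
E
```

```text
0 -7 25 -1 0 0 0; 1 -14 49 -3 0 0 0; 1 -21 74 -4 0 0 0; 2 -28 99 -5 0 0 0; 2 -35 124 -7 0 0 0
1 -10 23 -1 0 0 0; 1 -19 47 -2 0 0 0; 2 -29 71 -4 0 0 0; 2 -39 95 -5 0 0 0; 3 -49 118 -6 0 0 0
0 -13 23 -2 0 0 0; 1 -25 45 -3 0 0 0; 1 -37 68 -4 0 0 0; 2 -49 90 -6 0 0 0; 2 -62 113 -7 0 0 0
1 -15 21 -1 0 0 0; 1 -30 42 -3 0 0 0; 2 -45 63 -4 0 0 0; 2 -60 83 -6 0 0 0; 19 -60 83 -6 0 0 0
18 0 0 0 0 0 0; 36 0 0 0 0 0 0; 53 0 0 0 0 0 0; 53 0 0 0 0 0 0; 53 0 0 0 0 0 0
end [ 0.5596  0.2874  0.14   11.5   ]
```

apply_moves(
  deltas="0 -7 25 -1 0 0 0; 1 -14 49 -3 0 0 0; 1 -21 74 -4 0 0 0; 2 -28 99 -5 0 0 0; 2 -35 124 -7 0 0 0",
)

```text
clock: 0.52
position: [0.2496, 0.4667, 0.2163]
ee_rot: [[-0.0, 0.129, 0.992], [-0.001, 0.992, -0.129], [-1.0, -0.001, -0.0]]
ft_force: [1.0, 0.7, -1.1]
finger_gap: 0.0641
```

apply_moves(
  deltas="1 -10 23 -1 0 0 0; 1 -19 47 -2 0 0 0; 2 -29 71 -4 0 0 0; 2 -39 95 -5 0 0 0; 3 -49 118 -6 0 0 0",
)

```text
clock: 0.93
position: [0.3605, 0.4028, 0.2135]
ee_rot: [[-0.0, 0.025, 1.0], [-0.0, 1.0, -0.025], [-1.0, -0.0, -0.0]]
ft_force: [-0.4, -0.2, 0.3]
finger_gap: 0.0309
```

apply_moves(
  deltas="0 -13 23 -2 0 0 0; 1 -25 45 -3 0 0 0; 1 -37 68 -4 0 0 0; 2 -49 90 -6 0 0 0; 2 -62 113 -7 0 0 0",
)

```text
clock: 1.35
position: [0.4716, 0.3379, 0.2112]
ee_rot: [[-0.001, -0.098, 0.995], [-0.0, 0.995, 0.098], [-1.0, -0.0, -0.001]]
ft_force: [0.6, -0.2, -0.3]
finger_gap: 0.001
```

apply_moves(
  deltas="1 -15 21 -1 0 0 0; 1 -30 42 -3 0 0 0; 2 -45 63 -4 0 0 0; 2 -60 83 -6 0 0 0; 2 -60 83 -6 0 0 0",
)

```text
clock: 1.77
position: [0.5619, 0.2846, 0.2089]
ee_rot: [[0.0, -0.199, 0.98], [-0.001, 0.98, 0.199], [-1.0, -0.001, 0.0]]
ft_force: [-0.0, 0.1, 0.1]
finger_gap: 0.0006
```

apply_moves(
  deltas="15 0 0 0 0 0 0; 30 0 0 0 0 0 0; 45 0 0 0 0 0 0; 60 0 0 0 0 0 0; 69 0 0 0 0 0 0",
)

```text
clock: 2.18
position: [0.5581, 0.287, 0.1388]
ee_rot: [[-0.002, -0.2, 0.98], [-0.001, 0.98, 0.2], [-1.0, -0.0, -0.002]]
ft_force: [-0.3, -0.5, -0.5]
finger_gap: 0.0004
```

```bash
cat > look.py <<'E'
import sys,cv2,json,numpy as np
from h import *
from workcell import state
def pose():
    s=state();R=s["ee_rot"];return [*s["position"],float(np.degrees(np.arctan2(R[1][2],R[0][2])))]
def look(name,n,ctr,w=110,h=80,k=7):
    im=viewer.camera(n);x,y=np.round(proj(n,ctr)-[w/2,h/2]).astype(int)
    x=max(x,0);y=max(y,0)
    cv2.imwrite(f"pics/{name}.png",cv2.convertScaleAbs(cv2.resize(im[y:y+h,x:x+w],None,fx=k,fy=k,interpolation=cv2.INTER_CUBIC),alpha=1.6));print("offset",x,y,"k",k)
E
python3 - <<'E'
from look import *
look("c1","side",[.52,.26,.15]); p=pose();print(p,state()["ft_force"],proj("side",p[:3]))
E
```

```text
offset 165 133 k 7
[np.float64(0.5576691500826438), np.float64(0.28678222150103483), np.float64(0.1376287162256018), 11.509387258978865] [-1.36199136 -0.81042215 -1.70987618] [224.13760424 168.32065333]
```

View pics/c1.png

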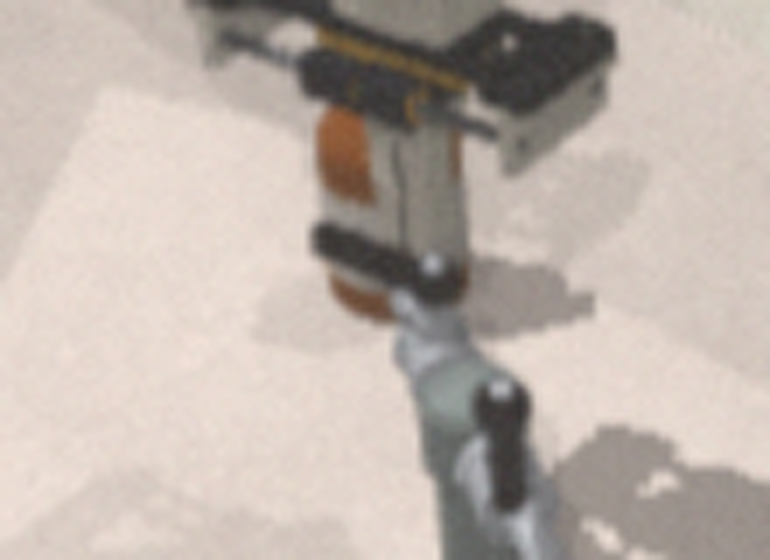

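Run:
```python
import json
from look import pose
json.dump(pose(),open("cmd.json","w"))
from plan import *
plan([(at("L",101,.018),8,5)]+[(at("L",t,.015),8,4.5) for t in np.linspace(105,158,13)])
```

```text
-1 0 -7 0 0 0 0; -2 0 -14 0 0 0 0; -2 1 -22 1 0 0 0; -2 2 -27 -3 0 0 0; -2 2 -31 -8 0 0 0
0 1 -3 -4 0 0 0; 0 2 -6 -9 0 0 0; 0 3 -10 -13 0 0 0; 0 3 -13 -18 0 0 0; 0 3 -17 -22 0 0 0
0 1 -3 -4 0 0 0; 0 2 -6 -9 0 0 0; 0 2 -10 -13 0 0 0; 0 2 -13 -18 0 0 0; 0 2 -17 -22 0 0 0
0 1 -3 -4 0 0 0; 0 1 -3 -4 0 0 0; 0 1 -3 -4 0 0 0; 0 1 -3 -4 0 0 0; 0 1 -3 -4 0 0 0
end [ 0.4936  0.2677  0.1396 67.5094]
```

apply_moves(
  deltas="-1 0 -7 0 0 0 0; -2 0 -14 0 0 0 0; -2 1 -22 0 0 0 0; -2 2 -27 -3 0 0 0; -2 2 -31 -8 0 0 0",
)

```text
clock: 2.65
position: [0.5292, 0.2839, 0.1441]
ee_rot: [[0.005, -0.336, 0.942], [0.003, 0.942, 0.336], [-1.0, 0.001, 0.006]]
ft_force: [8.9, 10.2, -6.0]
finger_gap: 0.0005
```

apply_moves(
  deltas="0 1 -3 -4 0 0 0; 0 2 -6 -9 0 0 0; 0 3 -10 -13 0 0 0; 0 3 -13 -18 0 0 0; 0 3 -17 -22 0 0 0",
)

```text
clock: 3.07
position: [0.5124, 0.281, 0.144]
ee_rot: [[0.005, -0.666, 0.746], [0.003, 0.746, 0.666], [-1.0, -0.001, 0.006]]
ft_force: [7.7, 4.3, -4.8]
finger_gap: 0.0001
```

apply_moves(
  deltas="0 1 -3 -4 0 0 0; 0 2 -6 -9 0 0 0; 0 2 -10 -13 0 0 0; 0 2 -13 -18 0 0 0; 0 2 -17 -22 0 0 0",
)

```text
clock: 3.48
position: [0.4982, 0.2718, 0.1442]
ee_rot: [[0.005, -0.897, 0.442], [0.004, 0.442, 0.897], [-1.0, -0.003, 0.006]]
ft_force: [15.4, 20.0, -7.0]
finger_gap: 0.0004
```

apply_moves(
  deltas="0 1 -3 -4 0 0 0; 0 1 -3 -4 0 0 0; 0 1 -3 -4 0 0 0; 0 1 -3 -4 0 0 0; 0 1 -3 -4 0 0 0",
)

```text
clock: 3.9
position: [0.4975, 0.2716, 0.1445]
ee_rot: [[0.009, -0.924, 0.383], [0.008, 0.383, 0.924], [-1.0, -0.005, 0.011]]
ft_force: [12.9, 21.8, -10.1]
finger_gap: 0.0007
```

Run:
```python
from plan import *
from look import pose
p=pose(); v=np.array(p[:2])-LV["L"][0]; print(p, "lever-normal dist for shut", v@u(65.4), "along", v@u(155.4))
```

```text
[np.float64(0.4974773345162958), np.float64(0.27160793501554903), np.float64(0.14448040899381573), 67.4775010837493] lever-normal dist for shut 0.01792535103403583 along 0.04047208866933989
```

apply_moves(
  deltas="0 0 -1 0 0 0 0; 0 0 -2 0 0 0 0; 0 0 -4 0 0 0 0; 0 0 -4 0 0 0 0; 0 0 -4 0 0 0 0",
)

```text
clock: 4.32
position: [0.4973, 0.2711, 0.1448]
ee_rot: [[0.013, -0.923, 0.383], [0.015, 0.384, 0.923], [-1.0, -0.007, 0.019]]
ft_force: [19.3, 42.9, -19.9]
finger_gap: 0.0005
```

apply_moves(
  deltas="0 0 10 0 0 0 0; 0 0 25 0 0 0 0; 0 0 40 0 0 0 0; -20 0 40 0 0 0 0; -45 0 40 0 0 0 0",
)

```text
clock: 4.73
position: [0.5076, 0.3014, 0.1874]
ee_rot: [[-0.002, -0.924, 0.382], [-0.001, 0.382, 0.924], [-1.0, 0.002, -0.002]]
ft_force: [-1.2, 1.1, -0.2]
finger_gap: 0.0005
```

Run:
```python
import json
from look import *
p=pose();print(p); json.dump(p,open("cmd.json","w"))
from plan import *
look("c2","top",[.51,.2,.15])
print("expected shut end px",proj("top",[*(LV["L"][0]+.068*u(155.4)),.159]),"pivot",proj("top",[*LV["L"][0],.163]))
a=at("R",-129,.040,flip=True); plan([([p[0],p[1],.215,p[3]],20,5),([*a[:2],.215,a[3]],25,6),(a,20,5)])
```

```text
[np.float64(0.507552991075735), np.float64(0.3014258905825225), np.float64(0.18740290395385764), 67.56266100692767]
offset 143 205 k 7
expected shut end px [168.30307831 264.85882736] pivot [180.41689449 237.24221879]
-14 0 0 0 0 0 0; -28 0 0 0 0 0 0; -28 -5 -16 -6 0 0 0; -28 -10 -31 -11 0 0 0; -28 -15 -47 -17 0 0 0
0 0 -16 -6 0 0 0; 0 0 -32 -11 0 0 0; 0 -1 -49 -17 0 0 0; 0 -1 -65 -23 0 0 0; 0 -1 -81 -28 0 0 0
0 8 -15 -6 0 0 0; 0 15 -29 -11 0 0 0; 0 23 -44 -17 0 0 0; 0 30 -58 -23 0 0 0; 0 38 -73 -28 0 0 0
19 0 0 0 0 0 0; 38 0 0 0 0 0 0; 57 0 0 0 0 0 0; 75 0 0 0 0 0 0; 75 0 0 0 0 0 0
end [4.897000e-01 8.950000e-02 1.404000e-01 1.405627e+02]
```

View pics/c2.png

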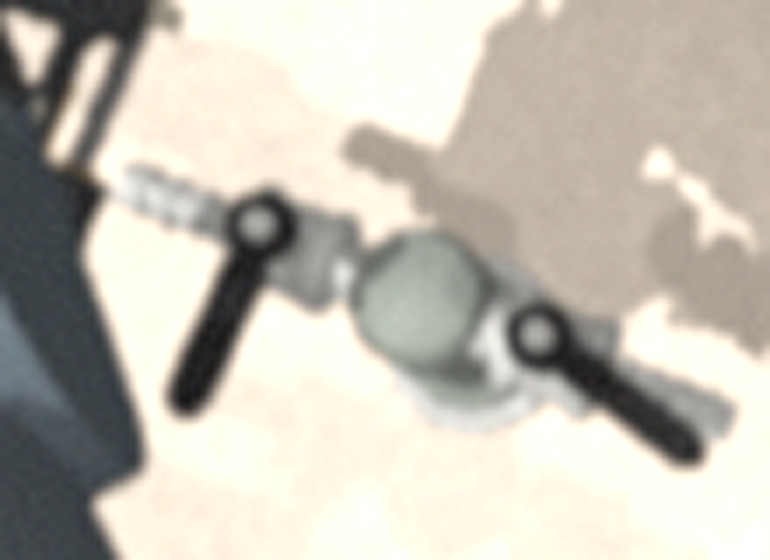

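apply_moves(
  deltas="-14 0 0 0 0 0 0; -28 0 0 0 0 0 0; -28 -5 -16 -6 0 0 0; -28 -10 -31 -11 0 0 0; -28 -15 -47 -17 0 0 0",
)

```text
clock: 5.2
position: [0.5042, 0.2517, 0.2167]
ee_rot: [[0.002, -0.996, 0.091], [0.001, 0.091, 0.996], [-1.0, -0.002, 0.001]]
ft_force: [-0.3, -0.7, -0.2]
finger_gap: 0.0005
```

apply_moves(
  deltas="0 0 -16 -6 0 0 0; 0 0 -32 -11 0 0 0; 0 -1 -49 -17 0 0 0; 0 -1 -65 -23 0 0 0; 0 -1 -81 -28 0 0 0",
)

```text
clock: 5.62
position: [0.4648, 0.2414, 0.2054]
ee_rot: [[0.061, -0.971, -0.23], [-0.096, -0.235, 0.967], [-0.993, -0.037, -0.108]]
ft_force: [0.1, -0.3, -0.2]
finger_gap: 0.0007
```

apply_moves(
  deltas="0 8 -15 -6 0 0 0; 0 15 -29 -11 0 0 0; 0 23 -44 -17 0 0 0; 0 30 -58 -23 0 0 0; 0 38 -73 -28 0 0 0",
)

```text
clock: 6.03
position: [0.3949, 0.2398, 0.1749]
ee_rot: [[0.169, -0.865, -0.472], [-0.199, -0.499, 0.844], [-0.965, -0.048, -0.257]]
ft_force: [0.3, 0.1, 0.5]
finger_gap: 0.0002
```

Run:
```python
from look import *
s=state();print(pose(),s["joint_pos"].round(1),s["joint_vel"].round(1),s["ft_force"])
look("c3","top",[.45,.2,.15],160,110,5)
```

```text
[np.float64(0.3948912656762403), np.float64(0.23977268700389923), np.float64(0.1748501032713194), 119.21321729137205] [  34.4   14.4  111.1  -18.6   54.3 -164.2] [ 15.8  -6.8  29.1 -24.4 -21.8  -0.1] [0.25273474 0.07007487 0.51117331]
offset 118 215 k 5
```

View pics/c3.png

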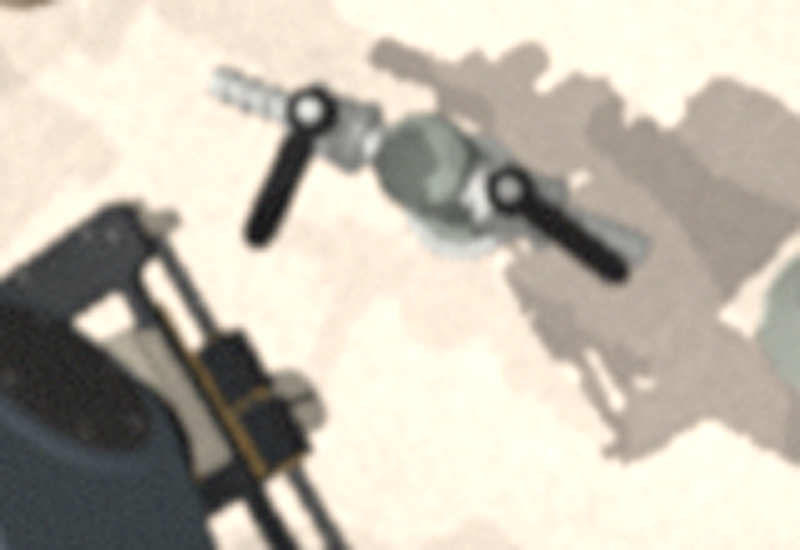

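apply_moves(
  deltas="-10 0 0 6 0 0 0; -20 0 0 12 0 0 0; -30 0 0 18 0 0 0; -40 0 0 24 0 0 0; -40 0 0 24 0 0 0",
)

```text
clock: 6.5
position: [0.3896, 0.2483, 0.2151]
ee_rot: [[0.169, -0.983, -0.071], [-0.197, -0.104, 0.975], [-0.966, -0.15, -0.212]]
ft_force: [0.1, 0.5, 0.3]
finger_gap: 0.0004
```

Run:
```python
from look import *
s=state();print(pose(),s["joint_pos"].round(1),s["ee_rot"].round(3).tolist(),s["ft_force"])
```

```text
[np.float64(0.38957844462963015), np.float64(0.24829495956847106), np.float64(0.21508212410324895), 94.14471423329779] [  35.6   11.3  108.5  -17.4   60.  -140.7] [[0.169, -0.983, -0.071], [-0.197, -0.104, 0.975], [-0.966, -0.15, -0.212]] [0.0711313  0.49597668 0.32585054]
```

```bash
cat >> plan.py <<'E'
from scipy.spatial.transform import Rotation as Ro, Slerp
def Rw(yaw): # tool x down, tool z at yaw
    z=np.array([*u(yaw),0]);x=np.array([0,0,-1.]);return Ro.from_matrix(np.c_[x,np.cross(z,x),z])
def plan3(wps,rest=0):
    """from the measured pose; yaw moves must be under 180 deg per waypoint"""
    from workcell import state
    s=state();p=np.array(s["position"]);R=Ro.from_matrix(s["ee_rot"]);T=[];cp,cR=p,R
    for w,mm,dg in wps:
        q=np.array(w[:3]);Q=Rw(w[3]);n=int(np.ceil(max(np.linalg.norm(q-p)*1e3/mm,np.degrees((R.inv()*Q).magnitude())/dg,1)))
        S=Slerp([0,1],Ro.concatenate([R,Q]));T+=[(p+(q-p)*i/n,S(i/n)) for i in range(1,n+1)];p,R=q,Q
    T+=[T[-1]]*(-len(T)%5)
    for i in range(0,len(T),5):
        rows=[]
        for q,Q in T[i:i+5]:
            v=np.round(cR.inv().apply(q-cp)*1e3);r=np.round((cR.inv()*Q).as_rotvec(degrees=True))
            rows.append("%d %d %d %d %d %d 0"%(*v,*r))
        print("; ".join(rows).replace("-0 ","0 "))
        cp=cp+cR.apply(v/1e3);cR=cR*Ro.from_rotvec(r,degrees=True)
    print("end",cp.round(4),np.degrees(np.arctan2(*cR.as_matrix()[[1,0],2])).round(1))
E
python3 - <<'E'
from plan import *
a=at("R",-129,.042)
plan3([([.40,.23,.22,60],15,6),([*a[:2],.22,-39],25,6)])
E
```

```text
0 -1 -3 5 -1 2 0; 0 -3 -6 10 -3 3 0; 0 -4 -8 15 -4 5 0; 0 -5 -11 20 -5 7 0; 0 -6 -14 25 -7 9 0
0 -3 -2 5 -1 1 0; -1 -5 -4 10 -2 3 0; 0 -13 -10 16 -2 3 0; 1 -21 -16 22 -2 3 0; 1 -29 -22 27 -2 3 0
0 -9 -1 6 0 0 0; 0 -19 -3 12 0 0 0; 1 -29 -5 18 0 0 0; 1 -39 -7 24 0 0 0; 1 -49 -8 29 0 0 0
0 -9 3 6 0 0 0; 0 -19 6 12 0 0 0; 0 -28 9 18 0 0 0; 0 -37 12 24 0 0 0; 0 -47 15 30 0 0 0
0 -6 8 5 0 0 0; 0 -12 15 11 0 0 0; 0 -19 23 17 0 0 0; 0 -25 30 23 0 0 0; 0 -25 30 23 0 0 0
end [0.4914 0.089  0.2202] -39.1
```

apply_moves(
  deltas="0 -1 -3 5 -1 2 0; 0 -3 -6 10 -3 3 0; 0 -4 -8 15 -4 5 0; 0 -5 -11 20 -5 7 0; 0 -6 -14 25 -7 9 0",
)

```text
clock: 6.92
position: [0.3962, 0.2346, 0.2168]
ee_rot: [[0.027, -0.94, 0.34], [-0.061, 0.338, 0.939], [-0.998, -0.046, -0.048]]
ft_force: [0.6, -0.3, -0.6]
finger_gap: 0.0005
```

apply_moves(
  deltas="0 -3 -2 5 -1 1 0; -1 -5 -4 10 -2 3 0; 0 -13 -10 16 -2 3 0; 1 -21 -16 22 -2 3 0; 1 -29 -22 27 -2 3 0",
)

```text
clock: 7.33
position: [0.4161, 0.2034, 0.218]
ee_rot: [[0.004, -0.683, 0.731], [-0.005, 0.731, 0.683], [-1.0, -0.006, -0.0]]
ft_force: [-0.6, 1.1, -0.1]
finger_gap: 0.0005
```

Back on track.

apply_moves(
  deltas="0 -9 -1 6 0 0 0; 0 -19 -3 12 0 0 0; 1 -29 -5 18 0 0 0; 1 -39 -7 24 0 0 0; 1 -49 -8 29 0 0 0",
)

```text
clock: 7.75
position: [0.4437, 0.1622, 0.2174]
ee_rot: [[0.004, -0.243, 0.97], [-0.005, 0.97, 0.243], [-1.0, -0.006, 0.003]]
ft_force: [-0.2, 0.9, 0.7]
finger_gap: 0.0005
```

apply_moves(
  deltas="0 -9 3 6 0 0 0; 0 -19 6 12 0 0 0; 0 -28 9 18 0 0 0; 0 -37 12 24 0 0 0; 0 -47 15 30 0 0 0",
)

```text
clock: 8.17
position: [0.4699, 0.1205, 0.2178]
ee_rot: [[0.004, 0.274, 0.962], [-0.005, 0.962, -0.274], [-1.0, -0.004, 0.005]]
ft_force: [0.0, 0.0, -0.0]
finger_gap: 0.0004
```

apply_moves(
  deltas="0 -6 8 5 0 0 0; 0 -12 15 11 0 0 0; 0 -19 23 17 0 0 0; 0 -25 30 23 0 0 0; 0 -25 30 23 0 0 0",
)

```text
clock: 8.58
position: [0.4923, 0.0877, 0.218]
ee_rot: [[0.004, 0.629, 0.777], [-0.005, 0.777, -0.629], [-1.0, -0.001, 0.007]]
ft_force: [0.3, 0.7, 1.4]
finger_gap: 0.0009
```

Run:
```python
from plan import *
from look import pose
print(pose())
a=at("R",-129,.042)
plan3([(a,18,6),(at("R",-129,.018),8,5)]+[(at("R",t,.015),8,4.5) for t in np.linspace(-133,-207,18)])
```

```text
[np.float64(0.4923233648883203), np.float64(0.08768788280914058), np.float64(0.2179961902128516), -38.98240890162973]
16 0 0 0 0 0 0; 31 0 -1 0 0 0 0; 47 0 -1 0 0 0 0; 62 0 -1 0 0 0 0; 78 0 -2 0 0 0 0
0 0 -6 0 0 0 0; 0 0 -12 0 0 0 0; 0 0 -18 0 0 0 0; 0 0 -24 0 0 0 0; 0 -1 -30 4 0 0 0
0 -1 -3 4 0 0 0; 0 -2 -6 9 0 0 0; 0 -2 -10 13 0 0 0; 0 -2 -13 17 0 0 0; 0 -2 -16 22 0 0 0
0 -1 -3 4 0 0 0; 0 -2 -7 8 0 0 0; 0 -3 -10 13 0 0 0; 0 -3 -13 17 0 0 0; 0 -3 -17 22 0 0 0
0 -1 -3 4 0 0 0; 0 -2 -6 8 0 0 0; -1 -2 -10 13 0 0 0; -1 -3 -13 17 0 0 0; -1 -3 -16 21 0 0 0
0 -1 -4 5 0 0 0; 0 -2 -7 9 0 0 0; 0 -2 -7 9 0 0 0; 0 -2 -7 9 0 0 0; 0 -2 -7 9 0 0 0
end [0.4406 0.1533 0.1404] -117.0
```

apply_moves(
  deltas="16 0 0 0 0 0 0; 31 0 -1 0 0 0 0; 47 0 -1 0 0 0 0; 62 0 -1 0 0 0 0; 78 0 -2 0 0 0 0",
)

```text
clock: 9.0
position: [0.4903, 0.0899, 0.1395]
ee_rot: [[0.004, 0.622, 0.783], [-0.005, 0.783, -0.622], [-1.0, -0.001, 0.007]]
ft_force: [0.3, 0.3, 0.8]
finger_gap: 0.0002
```

apply_moves(
  deltas="0 0 -6 0 0 0 0; 0 0 -12 0 0 0 0; 0 0 -18 0 0 0 0; 0 0 -24 0 0 0 0; 0 -1 -30 4 0 0 0",
)

```text
clock: 9.42
position: [0.467, 0.1074, 0.1409]
ee_rot: [[0.007, 0.677, 0.736], [-0.007, 0.736, -0.677], [-1.0, -0.0, 0.01]]
ft_force: [5.3, -9.6, -0.8]
finger_gap: 0.0004
```

apply_moves(
  deltas="0 -1 -3 4 0 0 0; 0 -2 -6 9 0 0 0; 0 -2 -10 13 0 0 0; 0 -2 -13 17 0 0 0; 0 -2 -16 22 0 0 0",
)

```text
clock: 9.83
position: [0.4538, 0.1166, 0.1408]
ee_rot: [[0.006, 0.906, 0.424], [-0.007, 0.424, -0.906], [-1.0, 0.003, 0.009]]
ft_force: [3.1, -8.6, 0.1]
finger_gap: 0.0007
```

apply_moves(
  deltas="0 -1 -3 4 0 0 0; 0 -2 -7 8 0 0 0; 0 -3 -10 13 0 0 0; 0 -3 -13 17 0 0 0; 0 -3 -17 22 0 0 0",
)

```text
clock: 10.25
position: [0.4442, 0.1309, 0.1408]
ee_rot: [[0.007, 0.999, 0.054], [-0.006, 0.054, -0.999], [-1.0, 0.007, 0.007]]
ft_force: [4.8, -7.2, -0.1]
finger_gap: 0.0005
```

apply_moves(
  deltas="0 -1 -3 4 0 0 0; 0 -2 -6 8 0 0 0; 0 -2 -10 13 0 0 0; 0 -3 -13 17 0 0 0; 0 -3 -16 21 0 0 0",
)

```text
clock: 10.67
position: [0.4399, 0.1468, 0.1406]
ee_rot: [[0.006, 0.951, -0.308], [-0.006, -0.308, -0.951], [-1.0, 0.008, 0.004]]
ft_force: [1.9, -5.4, 1.3]
finger_gap: 0.0009
```

apply_moves(
  deltas="0 -1 -4 5 0 0 0; 0 -2 -7 9 0 0 0; 0 -2 -8 9 0 0 0; 0 -2 -8 9 0 0 0; 0 -2 -8 9 0 0 0",
)

```text
clock: 11.08
position: [0.4397, 0.1532, 0.1404]
ee_rot: [[0.004, 0.894, -0.448], [-0.01, -0.448, -0.894], [-1.0, 0.008, 0.007]]
ft_force: [-1.3, -21.1, 7.0]
finger_gap: 0.0006
```

Run:
```python
from plan import *
from look import pose
p=pose(); v=np.array(p[:2])-LV["R"][0]; print(p, v@u(-114.6), "along", v@u(155.4))
```

```text
[np.float64(0.4396828315914314), np.float64(0.15318386219928853), np.float64(0.14038492734995642), -116.64819146898675] 0.013808833616786172 along 0.043723270778396585
```

Force is rising at the stop; a little more to confirm, then back off.

apply_moves(
  deltas="0 0 -1 0 0 0 0; 0 0 -2 0 0 0 0; 0 0 -4 0 0 0 0; 0 0 -4 0 0 0 0; 0 0 -4 0 0 0 0",
)

```text
clock: 11.5
position: [0.4399, 0.154, 0.1401]
ee_rot: [[-0.001, 0.894, -0.448], [-0.015, -0.448, -0.894], [-1.0, 0.006, 0.014]]
ft_force: [-8.0, -44.0, 16.2]
finger_gap: 0.0006
```

apply_moves(
  deltas="0 0 10 0 0 0 0; 0 0 25 0 0 0 0; -10 0 35 0 0 0 0; -30 0 35 0 0 0 0; -55 0 35 0 0 0 0",
)

```text
clock: 11.92
position: [0.4248, 0.1276, 0.1952]
ee_rot: [[0.002, 0.893, -0.451], [-0.006, -0.451, -0.893], [-1.0, 0.005, 0.004]]
ft_force: [1.0, 0.2, 0.4]
finger_gap: 0.0005
```

Run:
```python
from plan import *
from look import pose
p=pose();print(p)
a=at("S",106.4,.042)
plan3([([p[0],p[1],.22,p[3]],20,6),([*a[:2],.22,a[3]],25,6)])
```

```text
[np.float64(0.4247915133558509), np.float64(0.12759008080350384), np.float64(0.19518333434583243), -116.7775733435197]
-12 0 0 0 0 0 0; -25 0 0 0 0 0 0; -25 13 20 4 0 0 0; -25 26 39 8 0 0 0; -24 39 59 12 0 0 0
0 17 16 4 0 0 0; 0 34 32 8 0 0 0; 0 51 49 11 0 0 0; 0 68 65 15 0 0 0; 0 85 81 19 0 0 0
0 21 10 4 0 0 0; 1 43 20 8 0 0 0; 1 64 30 12 0 0 0; 1 85 40 16 0 0 0; 1 85 40 16 0 0 0
end [ 0.46   -0.1521  0.2198] -163.8
```

apply_moves(
  deltas="-12 0 0 0 0 0 0; -25 0 0 0 0 0 0; -25 13 20 4 0 0 0; -25 26 39 8 0 0 0; -24 39 59 12 0 0 0",
)

```text
clock: 12.33
position: [0.4341, 0.0575, 0.2202]
ee_rot: [[0.006, 0.779, -0.627], [-0.005, -0.627, -0.779], [-1.0, 0.008, 0.0]]
ft_force: [0.4, -0.3, 0.8]
finger_gap: 0.0006
```

apply_moves(
  deltas="0 17 16 4 0 0 0; 0 34 32 8 0 0 0; 0 51 49 11 0 0 0; 0 68 65 15 0 0 0; 0 85 81 19 0 0 0",
)

```text
clock: 12.75
position: [0.4495, -0.0595, 0.2206]
ee_rot: [[0.005, 0.531, -0.847], [-0.006, -0.847, -0.531], [-1.0, 0.008, -0.002]]
ft_force: [1.2, 0.6, -0.4]
finger_gap: 0.0004
```

apply_moves(
  deltas="0 21 10 4 0 0 0; 1 43 20 8 0 0 0; 1 64 30 12 0 0 0; 1 85 40 16 0 0 0; 1 85 40 16 0 0 0",
)

```text
clock: 13.17
position: [0.4614, -0.1544, 0.2201]
ee_rot: [[0.005, 0.274, -0.962], [-0.007, -0.962, -0.274], [-1.0, 0.008, -0.003]]
ft_force: [0.9, 0.5, 0.5]
finger_gap: 0.0003
```

Run:
```python
from plan import *
from look import *
print(pose())
look("c4","top",[.50,.02,.15],150,80,5)
a=at("S",106.4,.042)
plan3([(a,18,6),(at("S",106.4,.018),8,5)]+[(at("S",t,.015),8,4.5) for t in np.linspace(103,69,9)])
```

```text
[np.float64(0.46137784276334176), np.float64(-0.1544305442754087), np.float64(0.22008067545949533), -164.08417563246635]
offset 201 205 k 5
16 0 0 0 0 0 0; 32 0 1 0 0 0 0; 48 -1 1 0 0 0 0; 64 -1 1 0 0 0 0; 80 -1 1 0 0 0 0
0 0 -8 0 0 0 0; 0 0 -16 0 0 0 0; 0 0 -24 0 0 0 0; 0 -1 -29 3 0 0 0; 0 -2 -32 7 0 0 0
0 -1 -4 5 0 0 0; 0 -2 -7 9 0 0 0; 0 -2 -10 13 0 0 0; 0 -2 -13 17 0 0 0; 0 -2 -17 22 0 0 0
0 -1 -3 4 0 0 0; 0 -2 -6 8 0 0 0; 0 -2 -6 8 0 0 0; 0 -2 -6 8 0 0 0; 0 -2 -6 8 0 0 0
end [ 0.5131 -0.1365  0.14  ] 159.1
```

View pics/c4.png

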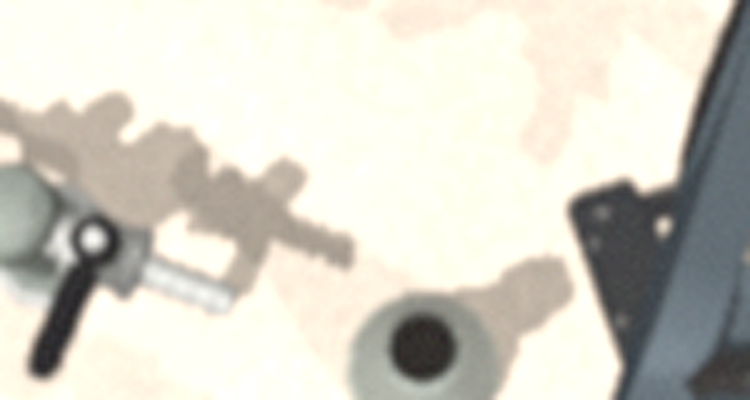

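apply_moves(
  deltas="16 0 0 0 0 0 0; 32 0 1 0 0 0 0; 48 -1 1 0 0 0 0; 64 -1 1 0 0 0 0; 80 -1 1 0 0 0 0",
)

```text
clock: 13.63
position: [0.46, -0.1504, 0.1391]
ee_rot: [[0.005, 0.282, -0.959], [-0.005, -0.959, -0.282], [-1.0, 0.007, -0.003]]
ft_force: [0.4, -0.7, 0.8]
finger_gap: 0.0005
```

apply_moves(
  deltas="0 0 -8 0 0 0 0; 0 0 -16 0 0 0 0; 0 0 -24 0 0 0 0; 0 -1 -29 3 0 0 0; 0 -2 -32 7 0 0 0",
)

```text
clock: 14.05
position: [0.4908, -0.1404, 0.1404]
ee_rot: [[0.003, 0.159, -0.987], [-0.006, -0.987, -0.159], [-1.0, 0.007, -0.002]]
ft_force: [-6.9, -4.3, 4.3]
finger_gap: 0.0005
```

apply_moves(
  deltas="0 -1 -4 5 0 0 0; 0 -2 -7 9 0 0 0; 0 -2 -10 13 0 0 0; 0 -2 -13 17 0 0 0; 0 -2 -17 22 0 0 0",
)

```text
clock: 14.47
position: [0.5067, -0.1351, 0.1404]
ee_rot: [[0.002, -0.224, -0.975], [-0.005, -0.975, 0.224], [-1.0, 0.004, -0.003]]
ft_force: [-6.0, 2.1, 4.1]
finger_gap: 0.0005
```

apply_moves(
  deltas="0 -1 -3 4 0 0 0; 0 -2 -6 8 0 0 0; 0 -2 -6 8 0 0 0; 0 -2 -6 8 0 0 0; 0 -2 -6 8 0 0 0",
)

```text
clock: 14.88
position: [0.5126, -0.1345, 0.1402]
ee_rot: [[0.002, -0.354, -0.935], [-0.005, -0.935, 0.354], [-1.0, 0.004, -0.003]]
ft_force: [-7.6, 2.5, 2.6]
finger_gap: 0.0003
```

Still only friction force (~8 N): not at the stop yet. Push on a little.

apply_moves(
  deltas="0 0 -1 0 0 0 0; 0 0 -2 0 0 0 0; 0 0 -3 0 0 0 0; 0 0 -4 0 0 0 0; 0 0 -4 0 0 0 0",
)

```text
clock: 15.3
position: [0.513, -0.1346, 0.1398]
ee_rot: [[-0.007, -0.354, -0.935], [-0.002, -0.935, 0.354], [-1.0, 0.004, 0.006]]
ft_force: [-27.1, 9.7, 16.8]
finger_gap: 0.0001
```

apply_moves(
  deltas="0 0 -1 0 0 0 0; 0 0 -2 0 0 0 0; 0 0 -3 0 0 0 0; 0 0 -3 0 0 0 0; 0 0 -3 0 0 0 0",
)

```text
clock: 15.72
position: [0.5133, -0.1346, 0.1396]
ee_rot: [[-0.013, -0.354, -0.935], [0.001, -0.935, 0.354], [-1.0, 0.004, 0.012]]
ft_force: [-40.3, 14.5, 27.1]
finger_gap: 0.0004
```

apply_moves(
  deltas="0 0 10 0 0 0 0; 0 0 25 0 0 0 0; -10 0 35 0 0 0 0; -35 0 35 0 0 0 0; -65 0 35 0 0 0 0",
)

```text
clock: 16.13
position: [0.4863, -0.1243, 0.2052]
ee_rot: [[0.002, -0.354, -0.935], [-0.005, -0.935, 0.354], [-1.0, 0.004, -0.004]]
ft_force: [0.1, 0.3, 0.8]
finger_gap: 0.0005
```

apply_moves(
  deltas="-15 0 25 0 0 0 0; -20 0 50 0 0 0 0; -25 0 75 0 0 0 0; -25 0 95 0 0 0 0; -25 0 95 0 0 0 0",
)

```text
clock: 16.55
position: [0.3961, -0.09, 0.2301]
ee_rot: [[0.005, -0.354, -0.935], [-0.006, -0.935, 0.354], [-1.0, 0.004, -0.007]]
ft_force: [0.2, -0.1, 0.6]
finger_gap: 0.0004
```

Run:
```python
from look import *
import cv2
print(pose(),state()["ft_force"].round(1))
im=viewer.camera("top")[100:310,80:480]; cv2.imwrite("pics/c5.png",cv2.convertScaleAbs(cv2.resize(im,None,fx=2,fy=2,interpolation=cv2.INTER_CUBIC),alpha=1.5))
```

```text
[np.float64(0.3961324436441328), np.float64(-0.09003302953905488), np.float64(0.23014221644717417), 159.2716650542276] [ 0.2 -0.1  0.6]
```

View pics/c5.png

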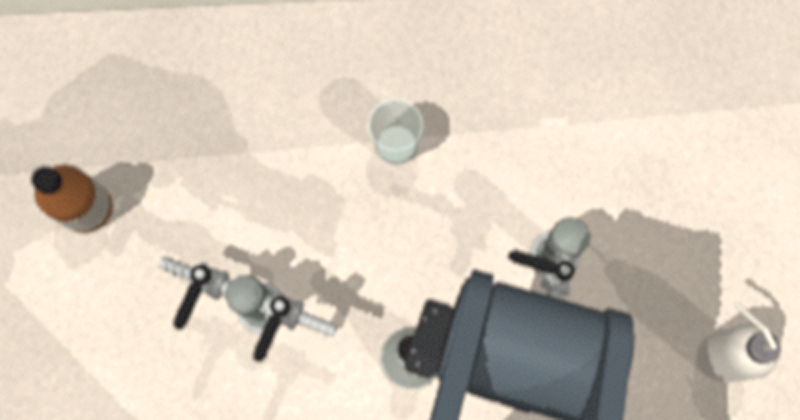

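```bash
python3 -c "
from workcell import close_job; print(close_job())"
```

```text
the job is handed in; nothing more can be done
None
```

I pushed all three levers shut with the closed fingertips and handed the job in at about 16.6 s on the robot's clock. No verdict was reported.

**Levers:** Each one stopped moving while the push force climbed to about 45–50 N, compared with roughly 6–14 N while it was swinging. In the pictures taken after each push, all three levers look square across their nozzles. I checked the angles by eye and pixel position only, not by reading the joints.

**Bottles and glassware:** In the last top picture, the reagent bottle, wash bottle, beaker and flask are all within about a pixel of where they started. The flask was partly hidden by the gripper in that picture, but its stopper was in place, as it was in an earlier clear view. The arm finished clear of everything, with no contact force.

**One slip:** On the way to the right tap I turned the wrist the wrong way and joint 6 ran to its range limit (-164.2°, limit -164.3°). The tool tilted and drifted off its path in free air. It touched nothing, and I recovered and approached with the opposite wrist turn.

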